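# Clamp the hand mincer to the prep board

### The job

Mount the hand mincer on the raised prep board. It only hangs loosely on the board's left edge: first push its clamp fully home and square against the edge, then turn the cross handle under the board until the clamp is firmly hand-tight, going by feel and not over-tightening it. Leave the bowl, jar and tomato on the board where they are.

Things in the scene. Friction and masses are not known exactly. Their poses are not given: they have to be found in the camera images.
- prep_board: Fixed raised wooden board, 280 (its x) by 210 (its y) by 26 mm thick, on dark legs. Origin on the worktop under its centre, z up, x away from the robot. Top 130 mm, underside 104 mm above the worktop. Front edge at its x = -140 mm, left edge (toward its +y, robot's left) at its y = +105 mm. Legs stand at its y below +10 mm.
- board_edge (a point): Point on the left edge of the board, half way up its thickness, 22 mm behind the front edge; axes those of the board.
- mincer: Loose grey cast hand mincer, top 176 mm above the board, 1.2 to 1.7 kg, no crank on it. Origin on the vertical clamp screw axis where its foot meets the board top; z up. Its C-clamp straddles the left board edge: the back is a plate 46 (x) by 16 (y) mm, outer face at its y = +61 mm, from 12 mm above to 62 mm below the board top. Barrel, column and hopper stay below its y = +36 mm.
- clamp_back (a point): Centre of the flat inner face of the clamp's back, at mincer (0, +45, -13) mm; axes those of the mincer. Fully home when it bears on the left board edge (its y in the board's frame 105 mm); it starts 9 to 16 mm out and up to 0.1 rad askew. Push it at board-edge height on the outer face; sliding takes about 6 to 11 N, squaring it from one side some 20 N, home is felt as a firm stop.
- clamp_screw: Dark cross handle with its screw and pad, under the board; origin at the hub centre, z up along the screw, arms along its +-x and +-y, 11 mm thick, ball ends 16 mm across at 43 mm. Hub 28 mm wide, 18 high. Right-hand screw: turned counter-clockwise seen from above (+z), it rises 2.4 mm per rad. Stays where left. Starts with hub 81 to 77 mm below board top, axis 18 to 26 mm behind the front edge.
- bowl_2: Red bowl, 114 mm wide, 51 mm high, standing on the board under the mincer's outlet; origin centre of its underside.
- spice_jar_2: Small spice jar with red cap, 47 mm wide, 97 mm high, on the board; origin centre of its underside.
- tomato_1: Tomato, 77 mm wide, 72 mm high, on the board; origin centre of its underside.
- screw_pad (a point): Nominal top of the rubber pad on the screw, on its axis, 48 mm above the hub centre. The rubber is 0 to 3 mm thicker than that (unknown), so the angle of first touch must be felt. The handle turns free at about 0.06 N m (2 N at an arm); once the pad bears on the underside it stiffens over some 0.4 rad: 0.10 N m at 12 N of clamping, 0.16 at 30 N (hand-tight), 0.22 at 50 N.

How it is judged (in metres and radians):
On the way, in this order (a step that is already met when the one before it is completed fails the run):
1. the clamp is pushed home and square against the board's edge while still loose (y of clamp_back in the frame of prep_board below 0.1075 m and angle between the y axis of mincer and the y axis of prep_board, either way round below 0.06 rad and contact force between clamp_screw and prep_board below 2 N), for 0.2 s.
2. the clamp is hand-tight (contact force between clamp_screw and prep_board above 12 N), for 0.2 s.
At the end, for the whole second after the job is handed in: The clamp's back bears on the left board edge (gap under 3 mm) and is square to it within 0.06 rad; the pad presses the board's underside with 12 to 50 N; the mincer stands still (y of clamp_back in the frame of prep_board below 0.108 m and angle between the y axis of mincer and the y axis of prep_board, either way round below 0.06 rad and contact force between clamp_screw and prep_board between 12 and 50 N and linear speed of mincer below 0.02 m/s); the robot touches nothing.
It fails at once if the clamp is over-tightened: pad force above 60 N (contact force between clamp_screw and prep_board above 60 N).
It fails at once if the mincer is shoved or wrenched with more than 40 N (contact force between any of the arm, the fingers and mincer above 40 N).
It fails at once if the bowl, spice jar or tomato is moved more than 20 mm (distance of any of bowl_2, spice_jar_2, tomato_1 from where it was at the start of the episode above 0.02 m).
It also fails if it takes over 72 s, if anything falls off the work surface, if the arm or the gripper's body presses on something with over 40 N, if the wrist force passes 120 N, or if a joint passes its speed limit or range.

### The arm

A 7-joint arm with a two-finger parallel gripper is mounted at the origin on a cart in front of the work surface, level with it; the furniture and walls round the work are solid. World frame = base frame: x ahead of the robot, y to its left, z up, the work surface at z = 0. Lengths are in mm, angles in rad, forces in N, time in s.
With the tool pointing down it reaches from about 400 to 850 mm from the base axis. Payload 6.9 kg.
Tool frame: the origin (TCP) lies midway between the tips of the shut fingers; the grasp point (between the pads) lies 19 mm behind it; z points along the fingers, y is the line along which they close (so a half turn about z gives the same grasp; the last joint's range is limited). The gripper opens to 85 mm and grips with 20 to 120 N. Pads are 22 mm wide; open, the fingers measure 114 mm over their backs; the gripper's body (76 mm by 85 mm) begins 54 mm behind the grasp point. The pads swing forward as they close: fully open they stand 13 mm farther back than shut.
Start: joints at [1.21, 0.507, -0.238, 1.5, 0.126, 1.149, -0.155], TCP at [281.24, -558.136, 231.275] pointing down, gripper open.
Joint ranges: [-3.08, 3.08], [-0.24, 2.05], [-1.43, 1.35], [0, 2.5], [-1.52, 4.66], [0.17, 1.96], [-2.89, 2.89]. Speed limits (rad/s): [2.39, 2.39, 3.14, 3.14, 3.14, 3.14, 3.14].

### API

Orientations are given as [roll, pitch, yaw] about the fixed x, y, z axes, in that order (R = Rz(yaw) Ry(pitch) Rx(roll)).
In Python, from station import env gives the robot as it stands. The module is installed in compiled form; this text tells all that it offers.
- The arm moves only by the tool servo_tool, never from a script. Its argument "rows" is one flat list of numbers, 7 for each row, row after row: the finger opening in cm, from 0 to 8.54, then the shift along the tool's x, y, z in cm, then the turn, a rotation vector about the tool's x, y, z in degrees. In form: [hand, x, y, z, rx, ry, rz, hand, x, y, z, rx, ry, rz, ...]. A call has 1 to 10 rows; each row is the pose to reach, as a shift and turn from the pose commanded when the call began, along the tool's axes at that moment; what a row does not reach only later rows make up. A row lasts 1/10 s, in which the tool goes at most 50 mm and 8.59 degrees, less where a joint would pass 70% of its speed; a pose out of reach is approached as far as the arm can. A call with a gripper value outside its range is refused whole. The fingers move at their own pace and stop on an object; "squeeze" is the grip in N (left out, the last holds). Time passes only in rows, so rows that repeat a pose let the fingers close. It gives the time, the measured TCP pose, the force, the opening and the grip force at its end, in the units of the state.
- env.read_state(): the state, without advancing time (a new reading comes with each control period).
- env.camera(name): name is "scene" or "side" or "wrist"; returns a dict with "frame" (480x640x3 uint8, blue, green, red), "range_z" (480x640 float32, mm along the optical axis (not along the pixel's ray), 0 where there is no reading), "camera_matrix" (3x3 intrinsics, pixels), "rvec" (rotation vector, rad) and "tvec" (3), from world to camera coordinates, as OpenCV has them. Camera axes: x right, y down, z forward; pixel columns grow to the right and rows downward; lengths in mm; the calibration is good to about 2 mm. A picture is of the moment at which its call begins.
- env.close_job(): hands the job in; it is judged then, once.
The state is a dict: "t": time; "q": joint angles; "joint_vel": joint speeds; "joint_torque": joint torques, N m; "ee_pos": TCP position; "orientation": TCP orientation; "wrist_force": force on the tool from outside, world axes, zero at the start; "torque": the same for the moment, N m; "opening": opening from 0.0 (shut) to 1.0 (fully open); "finger_force": force on a finger pad.
Only numpy, scipy, OpenCV 4.12 (cv2) and the standard library are available. Lean on these libraries where they do the work, as an engineer would, in place of code of your own. Each camera call takes 0.05 s, during which the arm holds its last target. There are 200 camera calls.

## Working session

There is one attempt and no reset: what is moved stays moved. The work goes in short steps, Python scripts to look and compute and a tool call to move; the robot and the scene stay as the last step left them, time stands still between calls to the robot, and variables do not carry over. Pictures are saved under pics/ and viewed, at most 10 in all, crops included, and the job is handed in when it is done.

Besides the shell and the picture viewer there is one more tool, called after "Call:" as a command line: name --argument value ..., lists and objects as JSON in quotes. servo_tool: Moves the arm, as the interface text tells. Its arguments: {"type":"object","properties":{"rows":{"type":"array"},"squeeze":{"type":"number"}},"required":["rows"]}

```bash
mkdir -p pics
cat > h.py <<'E'
import numpy as np, cv2
from station import env
def cam(n):
    c=env.camera(n); R,_=cv2.Rodrigues(np.array(c["rvec"],float)); c["R"]=R; c["t"]=np.array(c["tvec"],float).ravel(); return c
def cloud(c):
    K=c["camera_matrix"]; z=c["range_z"].astype(float); v,u=np.mgrid[0:480,0:640]
    P=np.stack([(u-K[0,2])/K[0,0]*z,(v-K[1,2])/K[1,1]*z,z],-1)
    W=(P-c["t"])@c["R"]; W[z<=0]=np.nan; return W
def ray(c,u,v):
    K=c["camera_matrix"]; d=np.array([(u-K[0,2])/K[0,0],(v-K[1,2])/K[1,1],1.])@c["R"]; return -c["R"].T@c["t"],d
def onplane(c,u,v,z):
    o,d=ray(c,u,v); return o+d*(z-o[2])/d[2]
def proj(c,P):
    p=np.array(P,float)@c["R"].T+c["t"]; p=p@c["camera_matrix"].T; return p[...,:2]/p[...,2:]
E
python3 - <<'E'
from h import *
for n in("scene","side"):
    c=cam(n); cv2.imwrite(f"pics/{n}0.png",c["frame"]); np.savez(f"/tmp/{n}0.npz",**{k:c[k] for k in c})
    print(n,-c["R"].T@c["t"],c["R"][2])
s=env.read_state(); print({k:np.round(v,3) for k,v in s.items()})
E
```

```text
scene [494.61781645 -86.51661373 836.09188079] [ 0.14575552  0.45918304 -0.87630261]
side [ 539.77959775 1014.47661818  579.30329755] [ 0.08706231 -0.83171706 -0.548331  ]
{'t': np.float64(0.1), 'q': array([ 1.209,  0.508, -0.238,  1.501,  0.126,  1.149, -0.155]), 'joint_vel': array([-0.001, -0.002,  0.   , -0.001,  0.   ,  0.   ,  0.003]), 'joint_torque': array([-5.0000e-03, -6.2184e+01, -2.1950e+00, -2.5021e+01,  1.2000e-02,
        8.0000e-03, -0.0000e+00]), 'ee_pos': array([ 281.032, -557.775,  230.522]), 'orientation': array([-3.14 ,  0.   ,  0.467]), 'wrist_force': array([-0.851,  0.18 ,  0.363]), 'torque': array([ 0.009,  0.042, -0.024]), 'finger_force': np.float64(0.0), 'opening': np.float64(1.0)}
```

View pics/scene0.png

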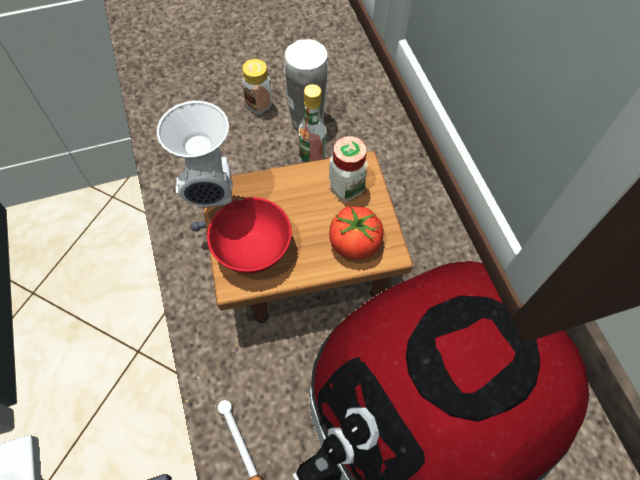

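View pics/side0.png

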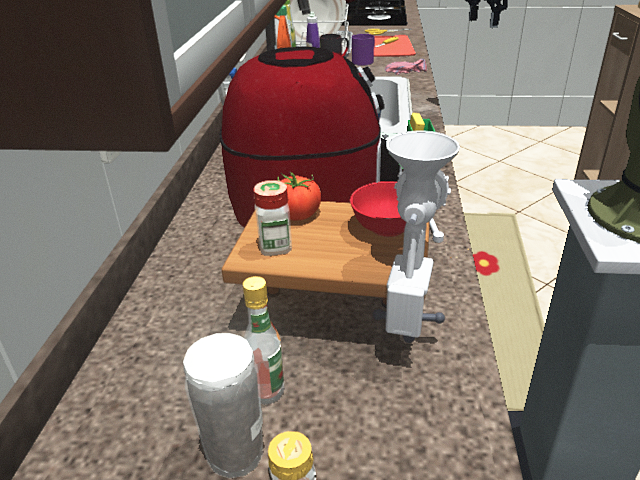

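The scene view shows the board with its corners near (205,190), (375,155), (410,265) and (220,300), and the mincer at about (205,170). The side view shows the clamp's back plate at about (408,300) and a handle ball at (438,317). Next I measure the board, plate and handle from the depth data.

Run:
```python
from h import *
L={n:dict(np.load(f"/tmp/{n}0.npz")) for n in("scene","side")}
for n,c in L.items():
    W=cloud(c); hsv=cv2.cvtColor(c["frame"],cv2.COLOR_BGR2HSV)
    wood=(hsv[...,0]>5)&(hsv[...,0]<22)&(hsv[...,1]>110)&(abs(W[...,2]-130)<8)&(W[...,0]>300)&(W[...,0]<1000)
    nl,lab,st,_=cv2.connectedComponentsWithStats(wood.astype(np.uint8)); k=1+st[1:,4].argmax(); P=W[lab==k]
    print(n,st[k],"z",np.median(P[:,2])); r=cv2.minAreaRect(P[:,:2].astype(np.float32)); print(r,cv2.boxPoints(r).round(1).tolist())
c=L["side"]; W=cloud(c)
for (u,v) in [(408,285),(395,300),(425,285),(408,320),(438,317),(425,317),(405,335),(416,215),(460,340),(480,400)]: print((u,v),W[v,u].round(1),c["frame"][v,u])
# plate: points in y band in side view
roi=W[255:340,380:436]; col=c["frame"][255:340,380:436].min(-1)
m=(col>150); P=roi[m]; P=P[(P[:,2]>60)&(P[:,2]<145)]
print(len(P),np.nanpercentile(P,[2,50,98],0).round(1))
Q=P; 
for _ in range(4):
    A=np.c_[Q[:,0],Q[:,2],np.ones(len(Q))]; s=np.linalg.lstsq(A,Q[:,1],rcond=None)[0]; e=Q[:,1]-A@s; Q=Q[abs(e)<max(2,1.5*e.std())]
print("plate y=ax+bz+c",s,len(Q),e.std(),np.percentile(Q,[2,50,98],0).round(1))
cv2.imwrite("pics/crop1.png",cv2.resize(c["frame"][240:360,350:470],None,fx=5,fy=5,interpolation=cv2.INTER_CUBIC))
```

```text
scene [  209   151   204   157 13749] z 130.87602964281484
((603.4471435546875, 309.0770568847656), (212.26522827148438, 279.90045166015625), 84.93598937988281) [[454.70001220703125, 215.6999969482422], [733.5, 191.0], [752.2000122070312, 402.3999938964844], [473.3999938964844, 427.1000061035156]]
side [ 222  202  182   86 8926] z 128.66904002867716
((622.6143188476562, 309.9859619140625), (211.5769805908203, 242.6382598876953), 84.71629333496094) [[492.1000061035156, 215.8000030517578], [733.7000122070312, 193.5], [753.2000122070312, 404.20001220703125], [511.6000061035156, 426.5]]
(408, 285) [498.5 441.2 141.9] [253 253 252]
(395, 300) [514.3 451.6 125.2] [158 156 154]
(425, 285) [477.2 439.4 141.5] [254 253 253]
(408, 320) [496.5 456.8  97.5] [144 144 142]
(438, 317) [451.1 401.6  57.5] [111 102  96]
(425, 317) [468.8 400.2  55.4] [112 104  96]
(405, 335) [498.8 455.1  69.9] [97 96 93]
(416, 215) [493.2 417.9 230.9] [206 195 192]
(460, 340) [412.3 380.8  -2.8] [141 156 176]
(480, 400) [3.990e+02 4.965e+02 1.000e-01] [130 144 164]
1254 [[467.6 383.6  76.3]
 [493.6 433.4 140.5]
 [522.3 457.4 142.4]]
plate y=ax+bz+c [ 2.94322481e-01 -4.08948457e-01  3.45424861e+02] 731 10.408869716050527 [[471.9 414.9  75.6]
 [498.5 437.5 140.5]
 [522.4 456.9 142.5]]
```

View pics/crop1.png

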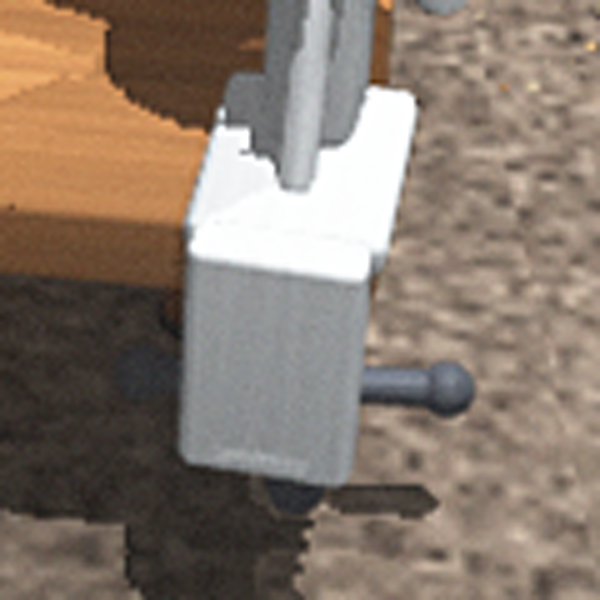

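Run:
```python
from h import *
c=dict(np.load("/tmp/side0.npz")); W=cloud(c); hsv=cv2.cvtColor(c["frame"],cv2.COLOR_BGR2HSV)
C=np.array([603.4,309.5]); a=-.0875; ex=np.array([np.cos(a),np.sin(a)]); ey=np.array([-ex[1],ex[0]])
B=lambda P: np.c_[(P[...,:2]-C)@ex,(P[...,:2]-C)@ey,P[...,2]]
roi=np.zeros((480,640),bool); roi[293:332,388:422]=1
P=B(W[roi]); P=P[(abs(P[:,1]-130)<15)&(P[:,2]>70)&(P[:,2]<135)]
for _ in range(4):
    A=np.c_[P[:,0]+118,P[:,2]-117,np.ones(len(P))]; s=np.linalg.lstsq(A,P[:,1],rcond=None)[0]; e=P[:,1]-A@s; P=P[abs(e)<2.5]
print("plate board-frame y = %.4f dx + %.4f dz + %.2f"%tuple(s),len(P),e.std())
for t in(1,5,50,95,99): print(t,np.percentile(P,t,0).round(1))
# plate silhouette x extents at mid row
col=W[293:330,380:432].reshape(-1,3); b=B(col); k=(abs(b[:,1]-130)<16)&(b[:,2]>70)&(b[:,2]<125); print("x ext",np.percentile(b[k,0],[0.5,99.5]))
# balls: dark bluish
for (u0,v0,u1,v1) in [(430,305,446,325),(370,305,388,322)]:
    b=B(W[v0:v1,u0:u1].reshape(-1,3)); k=(b[:,2]>30)&(b[:,2]<75); print("ball",k.sum(),np.nanmedian(b[k],0).round(1), np.nanpercentile(b[k],[2,98],0).round(1).tolist())
# ray to ball center (crop (450,388)/5+(350,240)) on z=51
for p in [(450,388),(145,370),(295,495)]:
    u,v=350+p[0]/5,240+p[1]/5
    w=onplane(c,u,v,51.); print(p,w.round(1),B(w[None])[0].round(1))
sc=dict(np.load("/tmp/scene0.npz")); w=onplane(sc,197,227,51.); print("scene ball",w,B(w[None]), W.shape)
Ws=cloud(sc); b=B(Ws[215:240,185:212].reshape(-1,3)); k=(b[:,2]>35)&(b[:,2]<75); print(k.sum(),np.median(b[k],0), np.percentile(b[k],[2,98],0))
```

```text
plate board-frame y = -0.0895 dx + 0.0017 dz + 135.79 1190 0.9192122221474012
1 [-134.9  132.1   74.5]
5 [-132.9  133.    78.4]
50 [-113.3  135.4  106.1]
95 [-94.6 137.7 132.2]
99 [-92.7 138.5 134.3]
x ext [-136.68036363  -90.75028452]
ball 137 [-159.7   76.3   54.7] [[-168.3, 69.4, 46.8], [-148.9, 80.4, 59.1]]
ball 121 [-77.8  81.4  55.2] [[-86.7, 73.9, 47.1], [-69.2, 86.3, 59.3]]
(450, 388) [447.3 395.   51. ] [-163.    71.6   51. ]
(145, 370) [533.2 392.7  51. ] [-77.2  76.8  51. ]
(295, 495) [492.1 441.9  51. ] [-122.4  122.2   51. ]
scene ball [449.56055905 393.83352325  51.        ] [[-160.62067073   70.56710898   51.        ]] (480, 640, 3)
114 [-159.20208862   68.17569048   57.94236021] [[-168.80266754   63.38065951   51.01798984]
 [-147.35313762   76.36138127   62.29043392]]
```

The board-frame fit puts the plate's outer face at y = 135.8, which is about 15 mm out, with a yaw of -0.09 relative to the board. The hub is near (-119, 75, 51). Before moving the arm over, I check heights along the route.

Run:
```python
from h import *
L={n:dict(np.load(f"/tmp/{n}0.npz")) for n in("scene","side")}
P=np.concatenate([cloud(c).reshape(-1,3) for c in L.values()]); P=P[np.isfinite(P).all(1)]
xs=range(100,900,50); ys=range(700,-750,-50)
print("      ",*["%4d"%x for x in xs])
for y in ys:
    r=[]
    for x in xs:
        k=(abs(P[:,0]-x-25)<25)&(abs(P[:,1]-y-25)<25); r.append("%4d"%P[k,2].max() if k.sum()>3 else "   .")
    print("%5d:"%y,*r)
```

```text
100  150  200  250  300  350  400  450  500  550  600  650  700  750  800  850
  700: -870 -873 -871    .    .    6    5    5    6    7    4    5    .    5    6    5
  650: -873 -871 -874    .    .    4    5    .    3  103  104    6    .    5    6    7
  600: -875 -871 -872    .    .    4    4    1    6   95  105  514  515  515  484    6
  550: -871 -874 -873    .    .    5    5    4    5    5    5  506  501    5    5    4
  500: -872 -873 -875    .    .    5    5    2    7    5    6  463  498    4    6    5
  450: -874 -874 -872    .    .    5    4  142  142    2    1  463  488    4    7    5
  400: -872 -872 -876    .    .    5   58  308  308  134  133  463  479  126    6    5
  350: -873 -872 -872    .    .    5  308  309  309  135  135  463  471  129    5    5
  300: -871 -874 -871    .    .    4  248  308  309  184  134  497  463    5    5    5
  250: -876 -871 -874    .    .    5    5  184  157  183  193  509  532    5    6    5
  200: -872 -873 -869    .    .    5    5  183  183  182  198  467  571    4    4    5
  150:    5   -1 -875    .    .    5    6    5    5    5  131  4
[... 801 characters left out ...]
   .
 -350: -875    .    .    .    .    .   80   81    .    .    .    .    .    .    .    .
 -400: -875    .    .    .    .    .   60   57    .    .    .    .    .    .    .    .
 -450: -872    .    .    .    .    1    .    6    6    .    .    .    .    .    .    .
 -500: -876    .  311  312    .    1    .    7    .    .    .    .    .    .    .    .
 -550: -877    .  309  307    .    1    1    8    .    .    .    .    .    .    .    .
 -600: -874    .    .  294  295    1    2    7    .    .    .    .    .    .    .    .
 -650: -878    .    .  292  292    1    2    7    .    .    .    .  288  290    .    .
 -700: -877    .    .    .    .    2    3    6    .    .    .    .    .    .  196  174
```

```bash
cat >> h.py <<'E'
from scipy.spatial.transform import Rotation as Ro
C=np.array([603.4,309.5,0]); RB=Ro.from_euler("z",-.0875)
def b2w(p): return C+RB.apply(p)
def w2b(p): return RB.inv().apply(np.array(p)-C)
def plan(wps,start=None):
    """wps: (pos mm world, Rotation); chained calls, each relative to the previous waypoint"""
    s=env.read_state(); p,R=start or (np.array(s["ee_pos"]),Ro.from_euler("xyz",s["orientation"]))
    for P,Q in wps:
        d=R.inv().apply(np.array(P)-p)/10; r=np.degrees((R.inv()*Q).as_rotvec())
        print(np.round(np.r_[d,r],2).tolist(),"dist %.0f rot %.0f"%(10*np.linalg.norm(d),np.linalg.norm(r))); p,R=np.array(P,float),Q
def down(yaw): return Ro.from_euler("xyz",[np.pi,0,yaw])
def tool(x,z):
    """tool orientation (world) from board-frame x and z axes"""
    x=np.array(x,float);z=np.array(z,float);z/=np.linalg.norm(z);x-=z*(x@z);x/=np.linalg.norm(x)
    return RB*Ro.from_matrix(np.c_[x,np.cross(z,x),z])
def st():
    s=env.read_state(); R=Ro.from_euler("xyz",s["orientation"]); 
    print("t %.1f"%s["t"],"board",w2b(s["ee_pos"]).round(1),"Fb",RB.inv().apply(s["wrist_force"]).round(1),"toolz(b)",RB.inv().apply(R.apply([0,0,1])).round(2),"toolx(b)",RB.inv().apply(R.apply([1,0,0])).round(2),"q",np.round(s["q"],2),"op %.2f"%s["opening"])
E
python3 - <<'E'
from h import *
f=np.radians(30); T=tool([-1,0,0],[0,-np.sin(f),-np.cos(f)])
w=[([398,-335,380],down(.87)),([448,-45,400],down(1.47)),([371,254,400],down(2.17)),([400,500,330],T),(b2w([-123,165,135]),T)]
print(b2w([-123,165,135])); plan(w)
E
```

```text
[495.28964323 484.61753413 135.        ]
[20.47, -14.65, -14.93, -0.09, -0.02, -23.1] dist 293 rot 23
[25.39, -14.88, -2.0, 0.0, 0.0, -34.38] dist 295 rot 34
[28.97, -10.67, -0.0, -0.0, 0.0, -40.11] dist 309 rot 40
[18.68, 16.27, 7.0, 28.0, -13.25, -49.46] dist 257 rot 58
[-9.63, 9.14, 17.24, 0.0, 0.0, 0.0] dist 218 rot 0
```

Call:
servo_tool --rows '[8.5,20.5,-14.6,-14.9,0,0,-23,8.5,20.5,-14.6,-14.9,0,0,-23,0,20.5,-14.6,-14.9,0,0,-23,0,20.5,-14.6,-14.9,0,0,-23,0,20.5,-14.6,-14.9,0,0,-23,0,20.5,-14.6,-14.9,0,0,-23,0,20.5,-14.6,-14.9,0,0,-23]'

```text
t: 0.8
ee_pos: [402.7, -330.3, 383.8]
orientation: [3.136, -0.003, 0.877]
wrist_force: [0.8, 0.3, -0.3]
opening: 0.136
finger_force: 0.0
```

Call:
servo_tool --rows '[0,25.4,-14.9,-2,0,0,-34.4,0,25.4,-14.9,-2,0,0,-34.4,0,25.4,-14.9,-2,0,0,-34.4,0,25.4,-14.9,-2,0,0,-34.4,0,25.4,-14.9,-2,0,0,-34.4,0,25.4,-14.9,-2,0,0,-34.4,0,25.4,-14.9,-2,0,0,-34.4]'

```text
t: 1.5
ee_pos: [449.3, -39.0, 400.8]
orientation: [3.14, -0.002, 1.478]
wrist_force: [-0.2, -0.3, 0.6]
opening: -0.001
finger_force: 0.0
```

Call:
servo_tool --rows '[0,29,-10.7,0,0,0,-40,0,29,-10.7,0,0,0,-40,0,29,-10.7,0,0,0,-40,0,29,-10.7,0,0,0,-40,0,29,-10.7,0,0,0,-40,0,29,-10.7,0,0,0,-40,0,29,-10.7,0,0,0,-40,0,29,-10.7,0,0,0,-40]'

```text
t: 2.3
ee_pos: [371.7, 254.9, 399.8]
orientation: [-3.141, -0.001, 2.17]
wrist_force: [1.1, -1.5, 0.4]
opening: 0.0
finger_force: 0.0
```

Call:
servo_tool --rows '[0,18.7,16.3,7,28,-13.2,-49.5,0,18.7,16.3,7,28,-13.2,-49.5,0,18.7,16.3,7,28,-13.2,-49.5,0,18.7,16.3,7,28,-13.2,-49.5,0,18.7,16.3,7,28,-13.2,-49.5,0,18.7,16.3,7,28,-13.2,-49.5,0,18.7,16.3,7,28,-13.2,-49.5,0,18.7,16.3,7,28,-13.2,-49.5,0,18.7,16.3,7,28,-13.2,-49.5]'

```text
t: 3.2
ee_pos: [405.2, 480.4, 307.4]
orientation: [-2.635, -0.005, 2.901]
wrist_force: [1.0, 0.0, -1.3]
opening: -0.003
finger_force: 0.0
```

Run:
```python
from h import *
st()
f=np.radians(30); T=tool([-1,0,0],[0,-np.sin(f),-np.cos(f)])
plan([(b2w([-123,165,112]),T)])
```

```text
t 3.2 board [-212.4  153.   307.4] Fb [ 1.   0.1 -1.3] toolz(b) [-0.08 -0.48 -0.87] toolx(b) [-0.99  0.15  0.  ] q [-1.04  0.79  0.11  0.87  0.11  1.96  0.41] op -0.00
[-8.74, 11.7, 15.81, 0.99, -4.57, -7.51] dist 215 rot 9
```

Call:
servo_tool --rows '[0,-8.7,11.7,15.8,1,-4.6,-7.5,0,-8.7,11.7,15.8,1,-4.6,-7.5,0,-8.7,11.7,15.8,1,-4.6,-7.5,0,-8.7,11.7,15.8,1,-4.6,-7.5,0,-8.7,11.7,15.8,1,-4.6,-7.5,0,-8.7,11.7,15.8,1,-4.6,-7.5,0,-8.7,11.7,15.8,1,-4.6,-7.5,0,-8.7,11.7,15.8,1,-4.6,-7.5]'

```text
t: 4.0
ee_pos: [492.3, 489.6, 116.7]
orientation: [-2.626, 0.003, 3.057]
wrist_force: [-0.5, 0.4, 0.6]
opening: -0.002
finger_force: 0.0
```

Run:
```python
from h import *
st()
f=np.radians(30); T=tool([-1,0,0],[0,-np.sin(f),-np.cos(f)])
plan([(b2w([-123,165,112]),T)])
```

```text
t 4.0 board [-126.4  169.7  116.7] Fb [-0.6  0.4  0.6] toolz(b) [ 0.   -0.49 -0.87] toolx(b) [-1. -0. -0.] q [-0.98  0.98  0.08  0.96  0.21  1.64  0.53] op -0.00
[-0.34, -0.18, 0.64, 0.46, 0.24, 0.08] dist 7 rot 1
```

Call:
servo_tool --rows '[0,0,-0.4,0.2,0,0,0,0,0,-0.8,0.4,0,0,0,0,0,-1.04,0.6,0,0,0,0,0,-1.04,0.6,0,0,0]'

```text
t: 4.4
ee_pos: [491.1, 476.1, 114.3]
orientation: [-2.622, 0.001, 3.057]
wrist_force: [-0.0, -0.4, -0.3]
opening: -0.002
finger_force: 0.0
```

Run:
```python
from h import *
st(); c=cam("side"); cv2.imwrite("pics/side1.png",c["frame"][100:400,300:600])
```

```text
t 4.4 board [-126.4  156.1  114.3] Fb [-0.  -0.4 -0.3] toolz(b) [ 0.   -0.5  -0.87] toolx(b) [-1. -0. -0.] q [-0.97  0.96  0.08  1.01  0.21  1.61  0.53] op -0.00
```

View pics/side1.png

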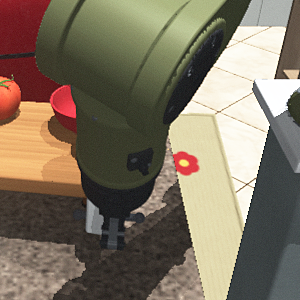

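The side crop shows the closed fingers at (110,225), beside the clamp plate at (92,222). There is no contact yet, so I push in small steps.

Call:
servo_tool --rows '[0,-0.1,-0.26,0.15,0,0,0,0,-0.2,-0.52,0.3,0,0,0,0,-0.2,-0.7,0.4,0,0,0,0,-0.2,-0.7,0.4,0,0,0]'

```text
t: 4.85
ee_pos: [492.6, 467.9, 113.6]
orientation: [-2.622, 0.001, 3.057]
wrist_force: [-0.0, -0.3, -0.4]
opening: -0.001
finger_force: 0.0
```

Call:
servo_tool --rows '[0,0,-0.15,0.09,0,0,0,0,0,-0.3,0.17,0,0,0,0,0,-0.3,0.17,0,0,0]'

```text
t: 5.15
ee_pos: [492.1, 464.8, 113.7]
orientation: [-2.622, 0.001, 3.057]
wrist_force: [-0.3, -0.5, 0.4]
opening: -0.0
finger_force: 0.0
```

Call:
servo_tool --rows '[0,0,-0.15,0.09,0,0,0,0,0,-0.3,0.17,0,0,0,0,0,-0.3,0.17,0,0,0]'

```text
t: 5.45
ee_pos: [491.7, 462.3, 113.6]
orientation: [-2.624, 0.001, 3.058]
wrist_force: [1.2, 2.5, -1.4]
opening: -0.001
finger_force: 1.4
```

Run:
```python
from h import *
st()
```

```text
t 5.5 board [-124.6  142.5  113.6] Fb [ 1.   2.6 -1.4] toolz(b) [ 0.   -0.49 -0.87] toolx(b) [-1. -0. -0.] q [-0.96  0.94  0.08  1.06  0.21  1.58  0.54] op -0.00
```

Call:
servo_tool --rows '[0,0,-0.13,0.08,0,0,0,0,0,-0.26,0.15,0,0,0,0,0,-0.39,0.23,0,0,0,0,0,-0.52,0.3,0,0,0]'

```text
t: 5.85
ee_pos: [490.4, 457.9, 113.5]
orientation: [-2.626, 0.0, 3.059]
wrist_force: [0.0, 6.9, 0.2]
opening: -0.0
finger_force: 3.3
```

Run:
```python
from h import *
st()
```

```text
t 5.8 board [-125.5  137.9  113.5] Fb [-0.6  6.9  0.2] toolz(b) [ 0.   -0.49 -0.87] toolx(b) [-1. -0. -0.] q [-0.96  0.94  0.08  1.08  0.21  1.57  0.54] op -0.00
```

Call:
servo_tool --rows '[0,-0.05,-0.13,0.08,0,0,0,0,-0.05,-0.26,0.15,0,0,0,0,-0.05,-0.35,0.2,0,0,0,0,-0.05,-0.35,0.2,0,0,0]'

```text
t: 6.25
ee_pos: [490.6, 453.5, 113.5]
orientation: [-2.626, 0.0, 3.059]
wrist_force: [-1.4, 5.7, -0.2]
opening: 0.0
finger_force: 3.0
```

Run:
```python
from h import *
st()
```

```text
t 6.2 board [-125.   133.6  113.5] Fb [-1.9  5.6 -0.2] toolz(b) [ 0.   -0.49 -0.87] toolx(b) [-1. -0. -0.] q [-0.96  0.93  0.08  1.09  0.22  1.56  0.54] op 0.00
```

Call:
servo_tool --rows '[0,0,-0.13,0.08,0,0,0,0,0,-0.26,0.15,0,0,0,0,0,-0.26,0.15,0,0,0]'

```text
t: 6.55
ee_pos: [490.4, 450.5, 113.5]
orientation: [-2.626, 0.0, 3.059]
wrist_force: [-1.1, 6.9, -0.4]
opening: -0.004
finger_force: 3.0
```

Call:
servo_tool --rows '[0,0,-0.09,0.05,0,0,0,0,0,-0.17,0.1,0,0,0,0,0,-0.17,0.1,0,0,0]'

```text
t: 6.85
ee_pos: [490.2, 448.7, 113.5]
orientation: [-2.626, 0.0, 3.059]
wrist_force: [-1.1, 5.9, 0.6]
opening: 0.002
finger_force: 3.2
```

Run:
```python
from h import *
st()
```

```text
t 6.8 board [-125.   128.8  113.5] Fb [-1.6  5.8  0.6] toolz(b) [ 0.   -0.49 -0.87] toolx(b) [-1. -0. -0.] q [-0.96  0.92  0.08  1.11  0.22  1.55  0.54] op 0.00
```

Call:
servo_tool --rows '[0,0,-0.09,0.05,0,0,0,0,0,-0.17,0.1,0,0,0,0,0,-0.17,0.1,0,0,0]'

```text
t: 7.15
ee_pos: [490.0, 447.9, 113.6]
orientation: [-2.628, 0.0, 3.06]
wrist_force: [-1.2, 9.1, 1.2]
opening: 0.002
finger_force: 4.6
```

Run:
```python
from h import *
st()
```

```text
t 7.2 board [-125.1  128.   113.6] Fb [-2.   8.9  1.2] toolz(b) [ 0.   -0.49 -0.87] toolx(b) [-1.   -0.01 -0.  ] q [-0.95  0.92  0.08  1.11  0.22  1.55  0.54] op 0.00
```

Call:
servo_tool --rows '[0,0,-0.09,0.05,0,0,0,0,0,-0.17,0.1,0,0,0,0,0,-0.17,0.1,0,0,0]'

```text
t: 7.45
ee_pos: [489.7, 447.4, 113.6]
orientation: [-2.631, 0.001, 3.061]
wrist_force: [-1.3, 13.1, 1.2]
opening: -0.002
finger_force: 6.3
```

Call:
servo_tool --rows '[0,0,-0.09,0.05,0,0,0,0,0,-0.17,0.1,0,0,0,0,0,-0.17,0.1,0,0,0]'

```text
t: 7.75
ee_pos: [489.4, 446.8, 113.6]
orientation: [-2.634, 0.001, 3.062]
wrist_force: [0.4, 15.9, 1.9]
opening: -0.0
finger_force: 7.9
```

Run:
```python
from h import *
st()
```

```text
t 7.8 board [-125.6  126.8  113.6] Fb [-1.  15.8  1.9] toolz(b) [ 0.   -0.49 -0.87] toolx(b) [-1.   -0.01 -0.  ] q [-0.95  0.91  0.08  1.12  0.22  1.54  0.54] op -0.00
```

Call:
servo_tool --rows '[0,0,-0.09,0.05,0,0,0,0,0,-0.17,0.1,0,0,0,0,0,-0.26,0.15,0,0,0,0,0,-0.26,0.15,0,0,0]'

```text
t: 8.15
ee_pos: [489.3, 446.7, 113.7]
orientation: [-2.64, 0.002, 3.064]
wrist_force: [1.2, 22.8, 1.9]
opening: -0.002
finger_force: 11.4
```

Run:
```python
from h import *
st()
c=cam("side"); W=cloud(c); B=RB.inv().apply((W-C).reshape(-1,3)); 
k=(abs(B[:,0]+118)<27)&(B[:,1]>112)&(B[:,1]<128)&(B[:,2]>66)&(B[:,2]<140)&np.isfinite(B[:,0])
P=B[k]; print(k.sum(),np.percentile(P,[1,50,99],0).round(1))
for _ in range(4):
    A=np.c_[P[:,0]+118,P[:,2]-100,np.ones(len(P))]; s=np.linalg.lstsq(A,P[:,1],rcond=None)[0]; e=P[:,1]-A@s; P=P[abs(e)<2.]
print(s,len(P),e.std(),np.percentile(P,[1,99],0))
```

```text
t 8.2 board [-125.6  126.7  113.7] Fb [-0.8 22.8  1.9] toolz(b) [ 0.01 -0.48 -0.88] toolx(b) [-1.   -0.01 -0.  ] q [-0.95  0.91  0.08  1.13  0.22  1.53  0.54] op -0.00
624 [[-112.4  117.5   69.2]
 [-100.7  121.4  103.4]
 [ -91.2  123.8  139.2]]
[-5.16793110e-02 -2.17272270e-03  1.22248871e+02] 575 0.8984080774058593 [[-112.41742424  119.26218593   69.46282097]
 [ -91.75348447  123.27618046  139.20615688]]
```

It is a firm stop: the load rose from 16 to 23 N with no travel. I back off and check the squareness.

Call:
servo_tool --rows '[0,0,4,-2.4,0,0,0,0,0,6.9,-4,0,0,0,0,4,6.9,-4,0,0,0,0,8,6.9,-4,0,0,0,0,12,6.9,-4,0,0,0,0,13,6.9,-4,0,0,0,0,13,6.9,-4,0,0,0]'

```text
t: 8.9
ee_pos: [365.3, 528.9, 114.2]
orientation: [-2.622, -0.0, 3.06]
wrist_force: [0.1, -0.1, -0.7]
opening: 0.001
finger_force: 0.0
```

Run:
```python
from h import *
st()
c=cam("side"); W=cloud(c); B=RB.inv().apply((W-C).reshape(-1,3)).reshape(W.shape)
roi=np.zeros((480,640),bool); roi[285:345,380:440]=1
P=B[roi]; P=P[np.isfinite(P[:,0])&(abs(P[:,1]-121)<12)&(P[:,2]>70)&(P[:,2]<135)&(abs(P[:,0]+118)<26)]
for _ in range(5):
    A=np.c_[P[:,0]+118,P[:,2]-100,np.ones(len(P))]; s=np.linalg.lstsq(A,P[:,1],rcond=None)[0]; e=P[:,1]-A@s; P=P[abs(e)<2.]
print(s,len(P),e.std(),np.percentile(P,[.5,99.5],0).round(1))
cv2.imwrite("pics/side2.png",np.hstack([cv2.resize(c["frame"][250:370,360:460],None,fx=4,fy=4,interpolation=cv2.INTER_CUBIC),cv2.resize(c["frame"][120:360,300:500],None,fx=2,fy=2)]))
# left board edge, side face, for reference
E_=B[(abs(B[...,2]-117)<9)&(B[...,0]>-75)&(B[...,0]<130)&(abs(B[...,1]-105)<8)]
q=np.polyfit(E_[:,0],E_[:,1],1); print("edge",len(E_),q,np.polyval(q,-118),np.median(E_[:,1]))
```

```text
t 8.9 board [-256.4  197.7  114.2] Fb [ 0.1 -0.1 -0.7] toolz(b) [ 0.   -0.5  -0.87] toolx(b) [-1.   -0.01  0.  ] q [-1.13  0.92  0.06  1.11  0.15  1.59  0.37] op 0.00
[3.52673354e-03 3.41655592e-03 1.21438064e+02] 1234 0.8488085138789584 [[-135.9  119.5   70.5]
 [ -92.3  123.4  134.7]]
edge 1478 [-8.74708939e-04  1.05504701e+02] 105.6079162308004 105.52232422940645
```

View pics/side2.png

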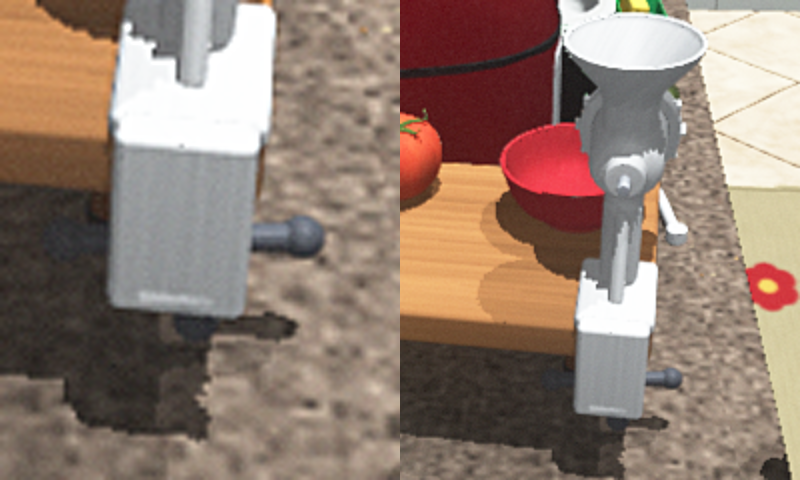

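The plate is home: its outer face is at 121.4, the edge is at 105.5, and the slope is about 0. The front ball is at full-image pixel (436,309) and the rear ball at (376,309). Next comes the handle approach, from in front of the board with the tool tilted forward.

Run:
```python
from h import *
c=cam("side")
for z in (49,51,53): print(z,[w2b(onplane(c,u,v,z)).round(1).tolist() for u,v in [(436.2,309.2),(376.2,309.5)]])
f=np.radians(38); T=tool([-1,0,0],[np.sin(f),0,-np.cos(f)])
T0=down(3.054-.5)
st()
plan([(b2w([-290,150,200]),T),(b2w([-200,92,100]),T),(b2w([-160,80,47]),T)])
```

```text
49 [[-157.5, 51.4, 49.0], [-72.1, 65.1, 49.0]]
51 [[-157.4, 53.9, 51.0], [-72.3, 67.5, 51.0]]
53 [[-157.3, 56.3, 53.0], [-72.5, 69.9, 53.0]]
t 9.0 board [-252.6  196.6  114.2] Fb [ 0.3 -0.6 -0.9] toolz(b) [ 0.   -0.5  -0.87] toolx(b) [-1. -0. -0.] q [-1.13  0.92  0.06  1.11  0.15  1.59  0.37] op 0.00
[3.73, -8.31, -5.15, -28.66, -36.94, 9.95] dist 105 rot 48
[-0.94, -5.8, 13.42, 0.0, 0.0, 0.0] dist 147 rot 0
[0.11, -1.2, 6.64, 0.0, 0.0, 0.0] dist 67 rot 0
```

Call:
servo_tool --rows '[0,3.7,-8.3,-5.2,-28.7,-37,10,0,3.7,-8.3,-5.2,-28.7,-37,10,0,3.7,-8.3,-5.2,-28.7,-37,10,0,3.7,-8.3,-5.2,-28.7,-37,10,0,3.7,-8.3,-5.2,-28.7,-37,10,0,3.7,-8.3,-5.2,-28.7,-37,10,0,3.7,-8.3,-5.2,-28.7,-37,10]'

```text
t: 9.7
ee_pos: [326.0, 483.7, 199.7]
orientation: [-3.141, 0.664, 3.057]
wrist_force: [0.2, 0.2, 0.4]
opening: 0.006
finger_force: 0.0
```

Run:
```python
from h import *
f=np.radians(38); T=tool([-1,0,0],[np.sin(f),0,-np.cos(f)])
st()
plan([(b2w([-195,84,98]),T),(b2w([-153,82,45]),T)])
```

```text
t 9.7 board [-291.5  149.3  199.7] Fb [0.2 0.2 0.4] toolz(b) [ 0.62  0.   -0.79] toolx(b) [-0.79 -0.   -0.62] q [-1.64  0.48  0.34  1.94  0.75  0.79 -0.41] op 0.01
[-1.32, -6.54, 13.95, 0.03, 0.04, 0.11] dist 155 rot 0
[-0.05, -0.2, 6.76, 0.0, 0.0, 0.0] dist 68 rot 0
```

Pose reached. Next I go down in front of the board, with the tip beside the ball.

Call:
servo_tool --rows '[0,-1.3,-6.5,14,0,0,0,0,-1.3,-6.5,14,0,0,0,0,-1.3,-6.5,14,0,0,0,0,-1.3,-6.5,14,0,0,0,0,-1.3,-6.5,17,0,0,0,0,-1.3,-6.5,20,0,0,0,0,-1.3,-6.6,20.7,0,0,0,0,-1.3,-6.6,20.7,0,0,0,0,-1.3,-6.6,20.7,0,0,0]'

```text
t: 10.6
ee_pos: [459.9, 408.1, 45.5]
orientation: [3.139, 0.665, 3.052]
wrist_force: [-0.2, -0.1, 0.3]
opening: 0.001
finger_force: 0.0
```

Run:
```python
from h import *
st(); c=cam("side"); d=cam("scene"); cv2.imwrite("pics/side3.png",np.hstack([cv2.resize(c["frame"][220:370,350:500],(450,450)),cv2.resize(d["frame"][80:280,100:300],(340,340))[:340] if 0 else cv2.resize(d["frame"][130:280,130:246],(348,450))]))
```

```text
t 10.6 board [-151.5   85.7   45.5] Fb [-0.2 -0.1  0.3] toolz(b) [ 0.62  0.   -0.79] toolx(b) [-0.79  0.   -0.62] q [-1.5   0.79  0.62  2.14  1.34  0.18 -0.93] op 0.00
```

View pics/side3.png

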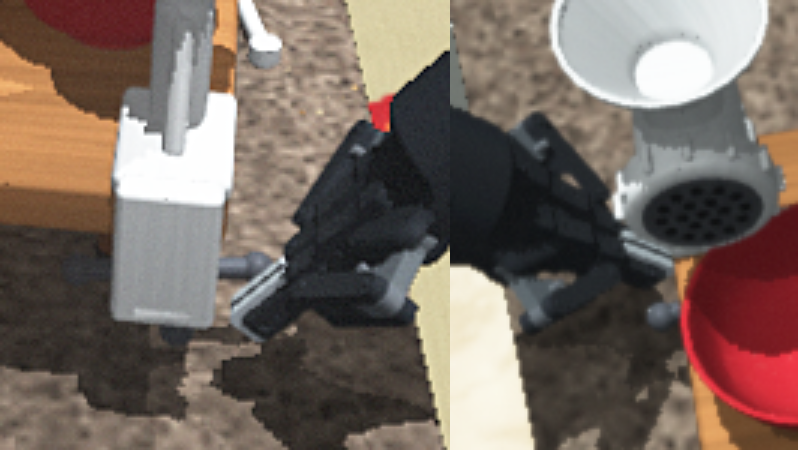

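The fingers (side-crop tip at (245,310)) sit on the +y side of the front ball at (245,265). Joint 6 is near its limit, so I ease the tilt by 4° and move to contact.

Call:
servo_tool --rows '[0,0,-0.4,0,0,2,0,0,0,-0.8,0,0,4,0,0,0,-1.1,0,0,4,0,0,0,-1.1,0,0,4,0]'

```text
t: 11.1
ee_pos: [457.3, 396.6, 45.6]
orientation: [3.138, 0.593, 3.051]
wrist_force: [-0.4, 0.1, 0.1]
opening: 0.004
finger_force: 0.0
```

```bash
cat >> h.py <<'E'
def feel(n=6):
    F=[]
    for _ in range(n):
        env.camera("wrist"); s=env.read_state(); F.append(np.r_[RB.inv().apply(s["wrist_force"]),s["finger_force"]])
    F=np.array(F); print("avg F(board) %s sd %s"%(F.mean(0).round(2),F.std(0).round(2)))
E
python3 - <<'E'
from h import *
feel(); st()
E
```

```text
avg F(board) [ 0.01  0.37 -0.07  0.  ] sd [0.76 0.29 0.48 0.  ]
t 11.4 board [-154.    74.6   44.5] Fb [1.3 0.5 0.3] toolz(b) [ 0.56  0.   -0.83] toolx(b) [-0.83 -0.   -0.56] q [-1.38  0.72  0.49  2.13  1.23  0.23 -0.75] op -0.00
```

Call:
servo_tool --rows '[0,0,-0.2,0,0,0,0,0,0,-0.4,0,0,0,0,0,0,-0.6,0,0,0,0,0,0,-0.6,0,0,0,0]'

```text
t: 11.8
ee_pos: [456.3, 390.7, 44.8]
orientation: [3.14, 0.593, 3.054]
wrist_force: [1.1, 1.5, 0.2]
opening: -0.001
finger_force: 0.6
```

Run:
```python
from h import *
feel(); st()
```

```text
avg F(board) [-0.66  0.9   0.22  0.53] sd [0.66 0.36 0.5  0.01]
t 12.1 board [-153.5   68.1   44.8] Fb [0.  0.5 0.3] toolz(b) [ 0.56  0.   -0.83] toolx(b) [-0.83  0.   -0.56] q [-1.38  0.72  0.5   2.15  1.27  0.22 -0.79] op 0.00
```

Call:
servo_tool --rows '[0,-0.04,-0.16,0.02,0,0,0,0,-0.08,-0.32,0.05,0,0,0,0,-0.12,-0.48,0.08,0,0,0,0,-0.16,-0.64,0.1,0,0,0,0,-0.2,-0.8,0.13,0,0,0]'

```text
t: 12.6
ee_pos: [458.3, 382.4, 44.9]
orientation: [3.14, 0.593, 3.053]
wrist_force: [-1.0, 0.6, 1.3]
opening: 0.001
finger_force: 1.1
```

Call:
servo_tool --rows '[0,-0.05,-0.16,0.03,0,0,0,0,-0.1,-0.32,0.06,0,0,0,0,-0.15,-0.48,0.1,0,0,0,0,-0.2,-0.64,0.13,0,0,0,0,-0.2,-0.64,0.13,0,0,0]'

```text
t: 13.1
ee_pos: [460.4, 375.7, 45.1]
orientation: [3.14, 0.593, 3.053]
wrist_force: [-0.0, 3.0, 1.5]
opening: -0.001
finger_force: 0.8
```

Run:
```python
from h import *
feel(3); st()
```

```text
avg F(board) [0.02 0.76 1.42 0.69] sd [0.38 0.43 0.42 0.04]
t 13.2 board [-148.4   53.5   44.9] Fb [0.2 0.2 0.8] toolz(b) [ 0.56  0.   -0.83] toolx(b) [-0.83  0.   -0.56] q [-1.36  0.71  0.5   2.17  1.41  0.2  -0.91] op -0.00
```

Call:
servo_tool --rows '[0,-0.04,-0.16,0.02,0,0.5,0,0,-0.08,-0.32,0.05,0,1,0,0,-0.12,-0.48,0.08,0,1.5,0,0,-0.16,-0.64,0.1,0,2,0,0,-0.17,-0.8,0.11,0,2,0,0,-0.17,-0.94,0.11,0,2,0]'

```text
t: 13.85
ee_pos: [461.3, 367.0, 44.9]
orientation: [3.139, 0.558, 3.054]
wrist_force: [0.6, 3.8, 1.3]
opening: -0.001
finger_force: 1.5
```

Run:
```python
from h import *
st()
c=cam("side"); B=RB.inv().apply((cloud(c)-C).reshape(-1,3)); k=(B[:,0]<-91)&(B[:,0]>-140)&(abs(B[:,1]-121)<6)&(B[:,2]>75)&(B[:,2]<130); print("plate",k.sum(),np.polyfit(B[k,0]+118,B[k,1],1))
```

```text
t 13.8 board [-146.6   44.9   44.9] Fb [0.2 3.8 1.3] toolz(b) [ 0.53  0.   -0.85] toolx(b) [-0.85  0.   -0.53] q [-1.3   0.68  0.44  2.17  1.35  0.21 -0.81] op -0.00
plate 1151 [5.23914894e-03 1.21412349e+02]
```

Call:
servo_tool --rows '[0,0,0.3,-0.5,0,0,0,0,0,0.6,-4,0,0,0,0,0,1,-5.2,0,0,0,0,0,4.5,-5.2,0,0,0,0,0,6.7,-5.2,0,0,0,0,0,6.8,-5,0,0,0,0,0,6.8,-2.5,0,0,0,0,0,6.8,0,0,0,0,0,0,6.8,0,0,0,0]'

```text
t: 14.8
ee_pos: [467.5, 430.2, 42.3]
orientation: [-3.135, 0.558, 3.055]
wrist_force: [-0.4, -0.4, -0.6]
opening: 0.0
finger_force: 0.0
```

Run:
```python
from h import *
st(); c=cam("side"); d=cam("scene"); cv2.imwrite("pics/side4.png",np.hstack([cv2.resize(c["frame"][220:370,350:500],(450,450)),cv2.resize(d["frame"][130:280,130:246],(348,450))]))
```

```text
t 14.8 board [-145.9  108.4   42.3] Fb [-0.3 -0.5 -0.6] toolz(b) [ 0.53 -0.01 -0.85] toolx(b) [-0.85 -0.   -0.53] q [-1.24  0.7   0.27  2.02  1.06  0.38 -0.55] op 0.00
```

View pics/side4.png

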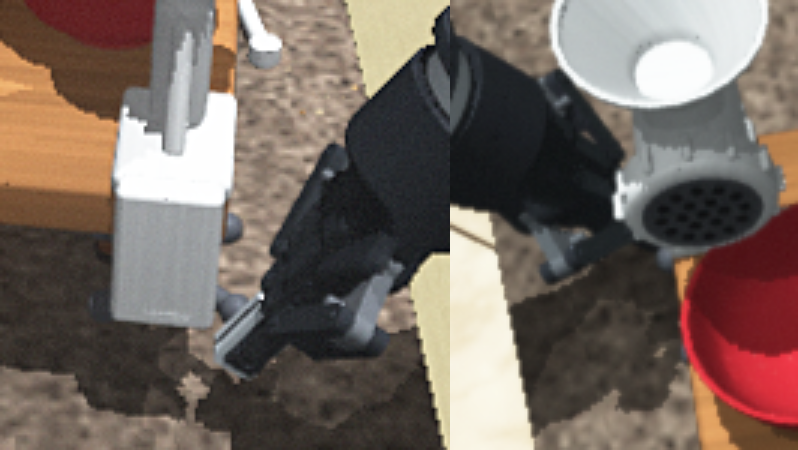

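The side crop shows the next ball at (235,300), with the finger on its +y side as planned. I push it in small angle steps and read the finger force.

Call:
servo_tool --rows '[0,0,-0.2,0,0,0,0,0,0.03,-0.4,-0.02,0,0,0,0,0.06,-0.6,-0.04,0,0,0,0,0.1,-0.7,-0.06,0,0,0]'

```text
t: 15.3
ee_pos: [465.2, 428.3, 45.7]
orientation: [3.137, 0.558, 3.054]
wrist_force: [0.4, 2.9, 0.7]
opening: -0.001
finger_force: 1.2
```

```bash
cat >> h.py <<'E'
def al():
    feel(3); y=w2b(env.read_state()["ee_pos"])[1]; a=np.arcsin((75.3-y)/43); print("alpha %.3f lever %.1f"%(a,43*np.cos(a))); st()
E
python3 -c "
from h import *
al()"
```

```text
avg F(board) [-0.07  1.6   1.91  1.33] sd [0.35 0.44 0.18 0.11]
alpha -0.801 lever 29.9
t 15.4 board [-148.   106.2   45.4] Fb [0.4 1.4 2.1] toolz(b) [ 0.53  0.   -0.85] toolx(b) [-0.85  0.   -0.53] q [-1.24  0.69  0.28  2.04  1.08  0.36 -0.57] op -0.00
```

Call:
servo_tool --rows '[0,0.03,-0.1,-0.02,0,0,0,0,0.06,-0.2,-0.04,0,0,0,0,0.1,-0.3,-0.06,0,0,0,0,0.14,-0.4,-0.08,0,0,0]'

```text
t: 15.85
ee_pos: [462.9, 425.6, 45.2]
orientation: [3.137, 0.557, 3.055]
wrist_force: [-2.7, 6.9, 5.7]
opening: 0.002
finger_force: 3.8
```

Call:
servo_tool --rows '[0,0.03,-0.1,-0.02,0,0,0,0,0.06,-0.2,-0.04,0,0,0,0,0.09,-0.3,-0.06,0,0,0,0,0.12,-0.4,-0.07,0,0,0]'

```text
t: 16.25
ee_pos: [460.6, 422.8, 45.1]
orientation: [3.135, 0.557, 3.055]
wrist_force: [-4.5, 7.1, 5.8]
opening: 0.002
finger_force: 4.7
```

```bash
python3 -c "
from h import *
al()"
```

```text
avg F(board) [-5.18  5.89  5.98  4.49] sd [0.12 0.52 0.34 0.08]
alpha -0.620 lever 35.0
t 16.4 board [-152.2  100.3   45.1] Fb [-5.1  5.4  5.9] toolz(b) [ 0.53  0.01 -0.85] toolx(b) [-0.85 -0.   -0.53] q [-1.26  0.69  0.3   2.06  1.1   0.34 -0.6 ] op 0.00
```

The force is mostly along the finger axis, which suggests the ball is riding on the tip end. I back off a little, go deeper, and push again.

Call:
servo_tool --rows '[0,0,0.3,0,0,0,0,0,0,0.6,0,0,0,0,0,0,0.6,0.4,0,0,0,0,0,0.6,0.8,0,0,0,0,0,0.6,0.8,0,0,0]'

```text
t: 16.9
ee_pos: [466.8, 424.3, 37.3]
orientation: [3.142, 0.558, 3.054]
wrist_force: [1.2, 0.5, 0.5]
opening: 0.002
finger_force: 0.3
```

Run:
```python
from h import *
al()
c=cam("side"); d=cam("scene"); cv2.imwrite("pics/side5.png",np.hstack([cv2.resize(c["frame"][270:350,380:470],(600,533),interpolation=cv2.INTER_CUBIC)]))
```

```text
avg F(board) [ 0.11 -0.38  0.17  0.04] sd [0.23 0.18 0.17 0.05]
alpha -0.691 lever 33.1
t 17.1 board [-146.4  102.7   37.8] Fb [ 0.1 -0.1  0.2] toolz(b) [ 0.53  0.   -0.85] toolx(b) [-0.85  0.   -0.53] q [-1.25  0.71  0.3   2.04  1.1   0.34 -0.6 ] op -0.00
```

View pics/side5.png

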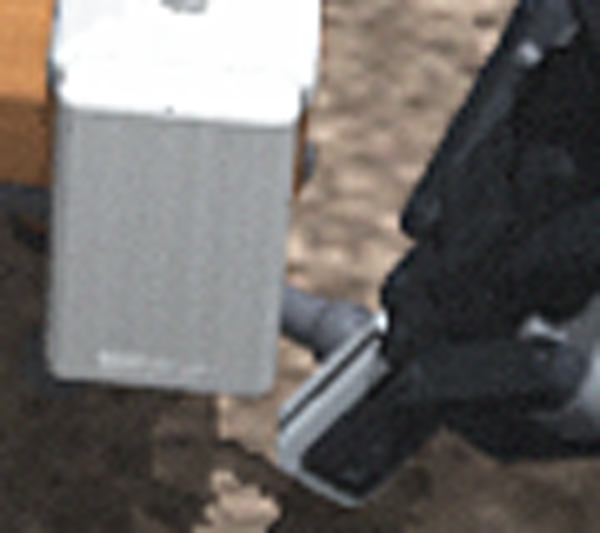

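The ball, at (340,325) in the crop, now lies against the side of the finger. I continue in small steps.

Call:
servo_tool --rows '[0,0.03,-0.1,-0.02,0,0,0,0,0.07,-0.2,-0.04,0,0,0,0,0.11,-0.3,-0.07,0,0,0,0,0.15,-0.4,-0.09,0,0,0]'

```text
t: 17.55
ee_pos: [464.2, 422.1, 38.2]
orientation: [3.139, 0.558, 3.054]
wrist_force: [1.3, 3.8, 0.8]
opening: -0.0
finger_force: 1.4
```

```bash
python3 -c "
from h import *
al()"
```

```text
avg F(board) [0.35 3.14 0.66 1.36] sd [0.28 0.12 0.42 0.04]
alpha -0.608 lever 35.3
t 17.7 board [-148.6   99.9   38.2] Fb [0.  3.3 0.2] toolz(b) [ 0.53  0.   -0.85] toolx(b) [-0.85  0.   -0.53] q [-1.26  0.71  0.31  2.05  1.11  0.33 -0.61] op 0.00
```

Call:
servo_tool --rows '[0,0.03,-0.1,-0.02,0,0,0,0,0.06,-0.2,-0.04,0,0,0,0,0.09,-0.3,-0.05,0,0,0,0,0.12,-0.4,-0.07,0,0,0]'

```text
t: 18.1
ee_pos: [462.0, 418.8, 38.0]
orientation: [3.138, 0.557, 3.054]
wrist_force: [-3.3, 5.5, 3.0]
opening: -0.004
finger_force: 2.6
```

```bash
python3 -c "
from h import *
al()"
```

```text
avg F(board) [-2.56  4.76  2.55  2.38] sd [0.46 0.41 0.41 0.08]
alpha -0.512 lever 37.5
t 18.2 board [-150.5   96.4   38. ] Fb [-2.4  4.2  2.6] toolz(b) [ 0.53  0.   -0.85] toolx(b) [-0.85 -0.   -0.53] q [-1.27  0.71  0.33  2.07  1.12  0.32 -0.63] op 0.00
```

Call:
servo_tool --rows '[0,0,0.4,0,0,0,0,0,0.2,0.4,-0.1,0,0,0,0,0.24,0,-0.13,0,0,0,0,0.28,-0.15,-0.16,0,0,0,0,0.32,-0.3,-0.19,0,0,0,0,0.36,-0.45,-0.21,0,0,0]'

```text
t: 18.85
ee_pos: [457.4, 414.3, 37.7]
orientation: [3.139, 0.557, 3.054]
wrist_force: [-2.7, 5.5, 1.3]
opening: -0.003
finger_force: 2.5
```

```bash
sed -i 's/^def al.*/def al():\n    s=env.read_state(); print("torque(w)",np.round(s["torque"],3))/' h.py; python3 -c "
from h import *
al()"
```

```text
torque(w) [0.872 0.927 0.575]
avg F(board) [-3.23  4.52  0.66  2.26] sd [0.08 0.25 0.53 0.11]
alpha -0.385 lever 39.8
t 19.0 board [-154.6   91.5   37.7] Fb [-3.2  4.2  1.3] toolz(b) [ 0.53  0.   -0.85] toolx(b) [-0.85 -0.   -0.53] q [-1.28  0.71  0.34  2.08  1.14  0.31 -0.65] op 0.00
```

The finger was centred too far back, so the ball touched its narrow edge. I recentre it 8 mm forward and push again.

Call:
servo_tool --rows '[0,0,0.5,0,0,0,0,0,-0.3,0.7,0.1,0,0,0,0,-0.8,0.7,0.3,0,0,0,0,-0.8,0.4,0.3,0,0,0,0,-0.8,0.2,0.3,0,0,0,0,-0.8,0.2,0.3,0,0,0]'

```text
t: 19.6
ee_pos: [467.0, 414.5, 39.9]
orientation: [3.139, 0.558, 3.053]
wrist_force: [1.6, 1.1, -0.1]
opening: -0.003
finger_force: 0.8
```

```bash
python3 -c "
from h import *
al()"
```

```text
torque(w) [0.303 0.305 0.199]
avg F(board) [0.65 1.64 0.69 0.68] sd [0.45 0.45 0.27 0.02]
alpha -0.418 lever 39.3
t 19.8 board [-145.6   92.8   39.6] Fb [0.8 1.5 1. ] toolz(b) [ 0.53  0.   -0.85] toolx(b) [-0.85  0.   -0.53] q [-1.26  0.7   0.33  2.07  1.13  0.32 -0.62] op 0.00
```

Call:
servo_tool --rows '[0,0.02,-0.1,-0.01,0,0,0,0,0.05,-0.2,-0.03,0,0,0,0,0.08,-0.3,-0.05,0,0,0,0,0.12,-0.45,-0.07,0,0,0]'

```text
t: 20.15
ee_pos: [464.6, 410.9, 39.6]
orientation: [3.139, 0.558, 3.054]
wrist_force: [1.2, 4.0, 0.6]
opening: -0.001
finger_force: 1.9
```

```bash
python3 -c "
from h import *
al()"
```

```text
torque(w) [0.641 0.227 0.384]
avg F(board) [0.09 3.13 1.95 1.69] sd [0.2  0.91 0.03 0.1 ]
alpha -0.314 lever 40.9
t 20.3 board [-147.2   88.6   39.5] Fb [0.1 3.9 1.9] toolz(b) [ 0.53  0.   -0.85] toolx(b) [-0.85  0.   -0.53] q [-1.27  0.7   0.34  2.08  1.14  0.31 -0.63] op -0.00
```

Call:
servo_tool --rows '[0,0.02,-0.1,-0.01,0,0,0,0,0.04,-0.2,-0.02,0,0,0,0,0.06,-0.3,-0.04,0,0,0,0,0.06,-0.3,-0.04,0,0,0]'

```text
t: 20.7
ee_pos: [463.4, 407.7, 39.5]
orientation: [3.139, 0.558, 3.054]
wrist_force: [-1.0, 4.4, 3.3]
opening: 0.001
finger_force: 2.2
```

```bash
python3 -c "
from h import *
al()"
```

```text
torque(w) [0.777 0.492 0.411]
avg F(board) [-1.41  4.    2.55  2.22] sd [0.18 0.13 0.37 0.03]
alpha -0.240 lever 41.8
t 20.9 board [-147.9   85.5   39.4] Fb [-1.7  4.2  3. ] toolz(b) [ 0.53  0.   -0.85] toolx(b) [-0.85  0.   -0.53] q [-1.27  0.7   0.35  2.09  1.15  0.3  -0.64] op -0.00
```

Call:
servo_tool --rows '[0,0,0.3,0,0,0,0,0,0,0.6,0,0,0,0,0,0,0.6,0,0,0,0]'

```text
t: 21.15
ee_pos: [464.6, 412.4, 39.2]
orientation: [-3.142, 0.558, 3.053]
wrist_force: [-0.2, 0.4, -0.3]
opening: 0.003
finger_force: 0.0
```

```bash
python3 -c "
from h import *
al()"
```

```text
torque(w) [0.097 0.594 0.007]
avg F(board) [ 0.07 -0.2   0.2   0.03] sd [0.11 0.45 0.5  0.02]
alpha -0.360 lever 40.2
t 21.3 board [-147.4   90.4   39.3] Fb [ 0.2 -0.8  0.9] toolz(b) [ 0.53  0.   -0.85] toolx(b) [-0.85  0.   -0.53] q [-1.26  0.7   0.33  2.07  1.13  0.32 -0.63] op 0.00
```

Call:
servo_tool --rows '[0,0,-0.1,0,0,0,0,0,0,-0.3,0,0,0,0,0,0.01,-0.5,0,0,0,0,0,0.02,-0.65,-0.01,0,0,0,0,0.03,-0.75,-0.02,0,0,0]'

```text
t: 21.8
ee_pos: [462.5, 407.4, 39.4]
orientation: [3.138, 0.557, 3.055]
wrist_force: [-2.0, 5.5, 1.1]
opening: 0.002
finger_force: 2.5
```

```bash
python3 -c "
from h import *
al()"
```

```text
torque(w) [0.927 0.902 0.504]
avg F(board) [-2.88  4.61  0.66  2.23] sd [0.1  0.53 0.64 0.09]
alpha -0.229 lever 41.9
t 21.9 board [-148.9   85.1   39.4] Fb [-2.8  3.9 -0. ] toolz(b) [ 0.53  0.   -0.85] toolx(b) [-0.85 -0.   -0.53] q [-1.27  0.7   0.35  2.09  1.16  0.29 -0.65] op -0.00
```

Call:
servo_tool --rows '[0,0,0.5,0,0,0,0,0,-0.3,0.7,0,0,0,0,0,-0.5,0.5,-0.04,0,0,0,0,-0.5,0.3,-0.04,0,0,0,0,-0.5,0.1,-0.04,0,0,0,0,-0.5,-0.05,-0.04,0,0,0,0,-0.5,-0.05,-0.04,0,0,0]'

```text
t: 22.65
ee_pos: [466.6, 406.4, 42.5]
orientation: [3.138, 0.557, 3.055]
wrist_force: [-2.3, 5.1, 0.1]
opening: -0.001
finger_force: 2.2
```

```bash
python3 -c "
from h import *
al()"
```

```text
torque(w) [0.807 0.971 0.399]
avg F(board) [-3.29  4.37  1.67  2.2 ] sd [0.24 0.18 0.24 0.  ]
alpha -0.216 lever 42.0
t 22.8 board [-144.7   84.5   42.5] Fb [-3.6  4.3  1.9] toolz(b) [ 0.53  0.   -0.85] toolx(b) [-0.85 -0.   -0.53] q [-1.26  0.69  0.34  2.08  1.15  0.3  -0.63] op -0.00
```

Call:
servo_tool --rows '[0,0.06,-0.1,-0.03,0,0,0,0,0.12,-0.2,-0.06,0,0,0,0,0.17,-0.3,-0.1,0,0,0,0,0.2,-0.4,-0.12,0,0,0,0,0.2,-0.4,-0.12,0,0,0]'

```text
t: 23.3
ee_pos: [464.9, 401.1, 42.7]
orientation: [3.14, 0.558, 3.053]
wrist_force: [0.0, 3.1, 1.9]
opening: 0.0
finger_force: 2.0
```

```bash
cat >> h.py <<'E'
def tq(n=4):
    F=[];G=[]
    for _ in range(n):
        env.camera("wrist"); s=env.read_state(); F.append(RB.inv().apply(s["wrist_force"])); G.append(s["finger_force"])
    F=np.mean(F,0)-[0,.2,.1]; g=np.mean(G); p=w2b(s["ee_pos"]); a=np.arcsin((75.3-p[1])/43); rx,ry=43*np.cos(a),-43*np.sin(a)
    print("t %.1f pos %s F %s fing %.2f alpha %.3f  tau flat %.3f centre %.3f fing-only %.3f q6 %.2f"%(s["t"],p.round(1),F.round(2),g,a,(rx*F[1]+(ry+8)*F[0])/1e3,(rx*F[1]+ry*F[0])/1e3,2*g*rx/1e3,s["q"][5]))
E
python3 -c "
from h import *
tq()"
```

```text
t 23.5 pos [-146.    79.2   42.6] F [0.44 3.28 1.76] fing 1.92 alpha -0.090  tau flat 0.146 centre 0.142 fing-only 0.165 q6 0.29
```

The torque rose from about 0.09 when free to about 0.15 N m, with clean side forces. One more small nudge puts it mid-window.

Call:
servo_tool --rows '[0,0,-0.1,0,0,0,0,0,0.01,-0.2,0,0,0,0,0,0.02,-0.3,-0.01,0,0,0,0,0.02,-0.35,-0.01,0,0,0,0,0.02,-0.35,-0.01,0,0,0]'

```text
t: 24.0
ee_pos: [464.2, 397.8, 42.6]
orientation: [3.14, 0.558, 3.053]
wrist_force: [0.9, 4.4, 3.0]
opening: -0.002
finger_force: 2.3
```

```bash
python3 -c "
from h import *
tq(6)"
```

```text
t 24.3 pos [-146.4   75.8   42.5] F [0.81 4.55 3.62] fing 2.28 alpha -0.012  tau flat 0.203 centre 0.196 fing-only 0.196 q6 0.28
```

The torque is about 0.196 N m, which reads as 32–42 N, inside the window. I stop tightening, release, withdraw and check.

Call:
servo_tool --rows '[0,0,0.5,0,0,0,0,0,0,1,0,0,0,0,0,0,1.2,-2,0,0,0,0,0,1.2,-6,0,0,0,0,0,1.5,-10,0,0,0,0,0,2,-14,0,0,0,0,0,3,-18,0,0,0,0,0,3,-20,0,0,0,0,0,3,-20,0,0,0]'

```text
t: 25.2
ee_pos: [359.7, 437.7, 214.0]
orientation: [3.137, 0.557, 3.054]
wrist_force: [1.2, -0.2, -0.2]
opening: -0.006
finger_force: 0.0
```

Run:
```python
from h import *
st()
c=cam("side"); B=RB.inv().apply((cloud(c)-C).reshape(-1,3)).reshape(480,640,3)
P=B[285:345,380:440].reshape(-1,3); P=P[(abs(P[:,1]-121)<8)&(P[:,2]>72)&(P[:,2]<130)&(abs(P[:,0]+118)<26)]
for _ in range(4):
    q=np.polyfit(P[:,0]+118,P[:,1],1); P=P[abs(P[:,1]-np.polyval(q,P[:,0]+118))<2]
print("plate slope, y:",q,len(P))
cv2.imwrite("pics/final.png",c["frame"][120:420,300:600])
```

```text
t 25.2 board [-253.9  106.4  214. ] Fb [ 1.2 -0.1 -0.2] toolz(b) [ 0.53  0.   -0.85] toolx(b) [-0.85  0.   -0.53] q [-1.31  0.37  0.07  1.97  0.75  0.81 -0.29] op -0.01
plate slope, y: [5.05850269e-03 1.21538183e+02] 1100
```

View pics/final.png

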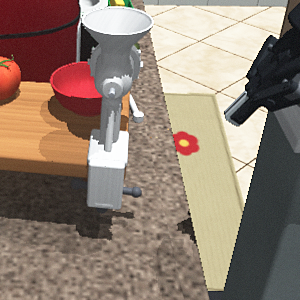

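The final view shows the mincer upright on the board edge, with the plate at (107,180) and the handle arm pointing to the front at (130,190). The plate's outer face is at 121.5 and square, the bowl and tomato look unmoved, and the gripper is clear. I hand it in.

```bash
python3 -c "
from station import env
print(env.close_job())"
```

```text
the job is handed in; nothing more can be done
None
```

The mincer's clamp is home and square against the board edge and tightened to about 0.2 N m, which I estimate as 32–42 N at the pad; the job is handed in with the robot clear, but no verdict came back.

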